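Seat the dovetail template on its three-ball mount

TASK

Lift the comb-edged template plate off its wooden rest and set it on the three-ball mount, comb on the same side as the mount's pair of balls, pressing it through the sprung catch until it sits fully home and level on all three balls. Let go of it, then bed it by pushing straight down on the flat top of its grip with the closed fingertips, a steady 15 N or so for a second, and back away; never lean on it with more than 25 N. Leave everything else on the bench where it is.

Things in the scene. Friction and masses are not known exactly. Their poses are not given: they have to be found in the camera images.
- plate: Aluminium dovetail template 110 mm (x) by 116 mm (y), 8 mm thick, 0.34 to 0.53 kg, with a comb of five 15 mm teeth along its -x edge. Origin: centre of the underside; x away from the comb, z up. Three radial 90-degree V-grooves below, 22 mm long, reaching 8.5 mm down, at (-30, 38), (-30, -38), (40, 0) mm. At the start level on the rest, origin 38.5 mm above the bench
- plate_grip (a point): Centre of the flat top of the plate's upright wooden grip, 50 mm above the plate's origin. The grip is 56 mm along the plate's x, 24 mm along y (pinch it across y) and rises from the plate's top face, 8 mm above the origin
- plate_stud (a point): Centre of the 18 mm steel ball stud on an 8 mm stem under the plate, 18 mm below the plate's origin
- rest: Fixed beech rest, 124 x 120 mm, top 30 mm above the bench, with a 38 mm wide slot along its y for the stud. The plate lies on it with the edges of its V-grooves. Origin: centre of its underside
- mount: Fixed wooden base board 190 (x) x 170 (y) x 15 mm with three 14 mm steel balls on posts, ball centres 36 mm above the bench at (-30, 38), (-30, -38) and (40, 0) mm: the pair stands at -x. Yaw within 0.4 rad of the world's. Let go near home, the plate is centred by its V-grooves, but friction can leave it a little askew until it is pushed down. Origin: centre of the board's underside, on the bench
- mount_catch (a point): Middle of the sprung catch, 31 mm above the bench: two brass rollers (8 mm thick, lying along the mount's x) sprung together across y, 15 mm clear apart. The stud must be pushed down between them. They meet it about 9 mm before home and resist with up to some 12 N (the plate's weight helps) until 3 mm before home, then pull the plate down with about 5 N
- mount_home (a point): Where the plate's origin must come to lie: on the mount's axis, 46 mm above its origin. Seated, the plate's axes agree with the mount's and the grip's top is 96 mm above the bench
- pencil: round pencil, 8 mm thick, 150 mm long, lying between the rest and the mount; origin: middle of its underside; leave it alone
- sanding_block: cork block 100 x 60 x 32 mm lying near the robot; origin: middle of its underside; leave it alone
- hammer: claw hammer lying at the far side; origin: on its handle, underneath; leave it alone
- square: try square, wooden stock 140 mm, steel blade 200 mm, lying at the far right; origin: under the middle of the stock; leave it alone
- offcut: timber offcut 200 x 90 x 45 mm at the left; origin: middle of its underside; leave it alone
- folding_rule: folded carpenter's rule 230 x 22 x 16 mm at the left; origin: middle of its underside; leave it alone
- glue: white glue bottle 60 mm across, 170 mm tall, at the right; origin: middle of its underside; leave it alone
- screwdriver: screwdriver with a dark wooden handle, 220 mm long, at the right; origin: underneath, on its axis; leave it alone
Things that resemble listed ones, but are neither listed nor needed, are in the scene too. Of the things like the plate, leave any that is blue; of the rest the smaller one is meant.

How it is judged:
By the outcome, as a careful person would: the job done as asked, in the order asked, and still so for the second after the job is handed in, with the robot touching nothing.
It also fails if it takes over 62 s, if anything falls off the work surface, if the arm or the gripper's body presses on something with over 40 N, if the wrist force passes 120 N, or if a joint passes its speed limit or range.

ROBOT

A 6-joint arm with a two-finger parallel gripper is mounted at the origin on the work surface. World frame = base frame: x ahead of the robot, y to its left, z up, the work surface at z = 0. Lengths are in m, angles in rad, forces in N, time in s.
With the tool pointing down it reaches from about 0.25 to 0.775 m from the base axis. Payload 4 kg.
Tool frame: the origin (TCP) lies on the centre line of the jaws, within the pads' length; the fingertips stand 25 mm ahead of it and the grasp point (between the pads) lies 6 mm ahead of it; z points along the fingers, y is the line along which they close (so a half turn about z gives the same grasp; the last joint's range is limited). The gripper opens to 94 mm and grips with 3 to 60 N. Pads are 16 mm wide; open, the fingers measure 119 mm over their backs; the gripper's body (75 mm by 177 mm) begins 78 mm behind the grasp point.
Start: joints at [1.221, 0.087, 1.371, -0, 1.684, -0.103], TCP at [0.134, 0.533, 0.231] pointing down, gripper open.
Joint ranges: [-3.1, 3.1], [-0.76, 2.03], [0.27, 2.55], [-1.08, 4.22], [0.17, 2.65], [-2.57, 2.57]. Speed limits (rad/s): [2.79, 2.79, 3.14, 3.14, 3.14, 3.14].

INTERFACE

Orientations are given as [roll, pitch, yaw] about the fixed x, y, z axes, in that order (R = Rz(yaw) Ry(pitch) Rx(roll)).
In Python, from bench import robot, imaging gives the robot as it stands. The module is installed in compiled form; this text tells all that it offers.
- The arm moves only by the tool drive_tool, never from a script. Its argument "series" is a list of rows, each a list of 3 entries, a list of its own where there are three numbers: the finger opening in m, from 0 to 0.094, then the shift along the tool's x, y, z in m, then the turn, a rotation vector about the tool's x, y, z in rad. A call has 1 to 5 rows; each row is the pose to reach, as a shift and turn from the pose commanded when the call began, along the tool's axes at that moment; what a row does not reach only later rows make up. A row lasts 1/8 s, in which the tool goes at most 62.5 mm and 10.7 degrees, less where a joint would pass 70% of its speed; a pose out of reach is approached as far as the arm can. A call with a gripper value outside its range is refused whole. The fingers move at their own pace and stop on an object; the grip force is fixed at half the most. Time passes only in rows, so rows that repeat a pose let the fingers close. It gives the time, the measured TCP pose, the force, the opening and the grip force at its end, in the units of the state.
- robot.get_obs(): the state, without advancing time (a new reading comes with each control period).
- imaging.snapshot(name): name is "scene" or "top" or "wrist"; returns the picture (420x560x3 uint8, red, green, blue); there is no depth.
- imaging.get_calibration(name): a dict with "intrinsics" (3x3 intrinsics, pixels), "k1" (the pictures are not rectified: a ray, as slopes to the right and down, at radius r is drawn at 1 + k1 r^2 times it, then the intrinsics apply), "position" and "rotation" of the camera in the world. Camera axes: x right, y up, looking along -z (the intrinsics and any distortion apply to the point x, -y, -z); pixel columns grow to the right and rows downward; lengths in m; the calibration is good to about 2 mm. A picture is of the moment at which its call begins: read the wrist's pose just before it. get_calibration takes no time and is no camera call; for the wrist camera it gives the pose at the moment of the call.
- robot.close_job(): hands the job in; it is judged then, once.
The state is a dict: "time": time; "joint_positions": joint angles; "qvel": joint speeds; "joint_torque": joint torques, N m; "tool_pos": TCP position; "ee_rot": TCP orientation; "wrist_force": force on the tool from outside, world axes, zero at the start; "wrist_torque": the same for the moment, N m; "width": finger opening in m; "finger_force": force on a finger pad.
Only numpy, scipy, OpenCV 4.12 (cv2) and the standard library are available. Lean on these libraries where they do the work, as an engineer would, in place of code of your own. Each camera call takes 0.05 s, during which the arm holds its last target. There are 200 camera calls.

## Working session

There is one attempt and no reset: what is moved stays moved. The work goes in short steps, Python scripts to look and compute and a tool call to move; the robot and the scene stay as the last step left them, time stands still between calls to the robot, and variables do not carry over. Pictures are saved under pics/ and viewed, at most 10 in all, crops included, and the job is handed in when it is done.

Besides the shell and the picture viewer there is one more tool, called after "Emit:" by a JSON object that holds its "method" and its "body". drive_tool: Moves the arm, as the interface text tells. Its arguments: {"type":"object","properties":{"series":{"type":"array"}},"required":["series"]}

```bash
mkdir -p pics
cat > h.py <<'E'
import numpy as np, cv2
from bench import robot, imaging
def snap(n,f):
    c=imaging.get_calibration(n); im=imaging.snapshot(n); np.save(f'pics/{f}.npy',im)
    cv2.imwrite(f'pics/{f}.png',im[:,:,::-1]); np.savez(f'pics/{f}_cal.npz',**c); return im,c
def load(f): return np.load(f'pics/{f}.npy'), dict(np.load(f'pics/{f}_cal.npz'))
def crop(f,u0,v0,w,h,s,out):
    im=np.load(f'pics/{f}.npy')[v0:v0+h,u0:u0+w]
    cv2.imwrite(f'pics/{out}.png',cv2.resize(im,None,fx=s,fy=s,interpolation=cv2.INTER_CUBIC)[:,:,::-1])
def pix2w(c,uv,z):
    K=c['intrinsics'];p=np.atleast_2d(np.array(uv,float))
    d=(p-[K[0,2],K[1,2]])/[K[0,0],K[1,1]]; s=d.copy()
    for _ in range(20): s=d/(1+float(c['k1'])*(s**2).sum(1,keepdims=True))
    r=np.c_[s[:,0],-s[:,1],-np.ones(len(s))]@np.array(c['rotation']).T
    o=np.array(c['position']); return o+r*((np.asarray(z)-o[2])/r[:,2])[:,None]
def w2pix(c,P):
    K=c['intrinsics'];q=(np.atleast_2d(P)-c['position'])@np.array(c['rotation'])
    s=np.c_[q[:,0],-q[:,1]]/-q[:,2:3]; s=s*(1+float(c['k1'])*(s**2).sum(1,keepdims=True))
    return s*[K[0,0],K[1,1]]+[K[0,2],K[1,2]]
E
python3 - <<'E'
from h import *
a,c=snap('scene','s0');b,d=snap('top','t0')
for q in(c,d):print(np.round(q['position'],3),np.round(q['rotation'],2),q['k1'],q['intrinsics'][0])
cv2.imwrite('pics/t0b.png',cv2.resize(b,(800,600),interpolation=cv2.INTER_CUBIC)[:,:,::-1])
print(robot.get_obs())
E
```

```text
[ 1.138 -0.028  0.971] [ 0.57 -0.01  1.49] 0.03379058224688007 [381.87609605   0.         281.85647811]
[0.362 0.007 1.376] [ 0.14  0.01 -1.57] 0.01666235422301012 [386.86524339   0.         277.36448901]
{'time': 0.1, 'joint_positions': array([ 1.22089460e+00,  8.78856991e-02,  1.37207646e+00, -3.97986302e-05,
        1.68355908e+00, -1.03111923e-01]), 'qvel': array([ 1.60589644e-04, -1.94198296e-03, -2.82327364e-03, -5.88013050e-04,
        6.86085045e-06,  1.30238090e-03]), 'joint_torque': array([ 1.44445872e-03, -3.41254234e+01, -3.03301549e+01,  7.19201728e-02,
        3.04137392e-02, -8.90265687e-05]), 'tool_pos': array([0.13423747, 0.53292805, 0.22943216]), 'ee_rot': array([-3.13967025e+00, -1.59162810e-04,  2.89479825e+00]), 'wrist_force': array([-0.59325285,  0.12472128,  0.01863461]), 'wrist_torque': array([-0.0509761 ,  0.00481642,  0.00015653]), 'finger_force': 0.0, 'width': 0.09401291588217237}
```

View pics/t0b.png

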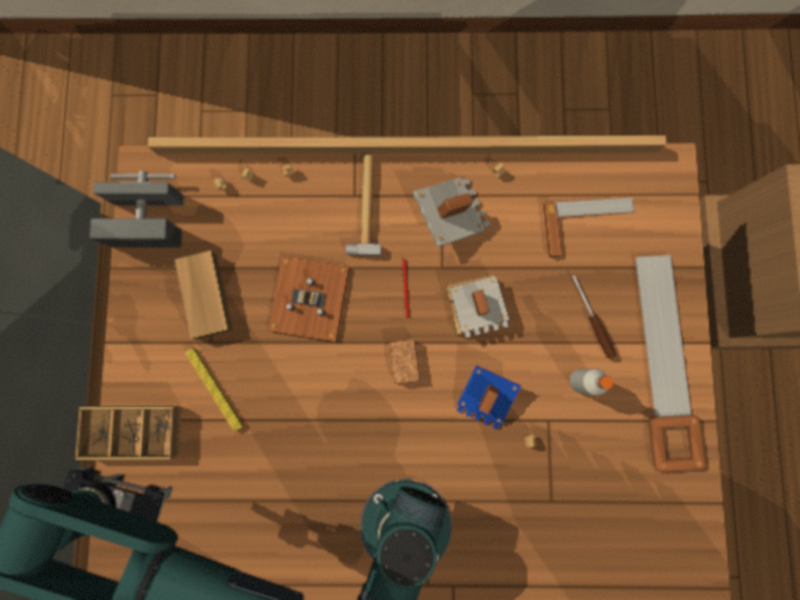

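View pics/s0.png

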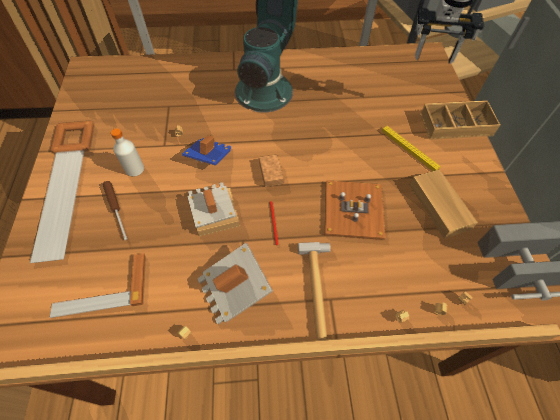

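The top view (800 px wide) shows three plates. There is a large grey one at (450,210), a grey one on the wooden rest at (478,306), and a blue one at (489,398). The blue one is excluded, and the smaller grey one, on the rest, fits the description. The mount is at (310,298). I'll confirm both in one enlarged crop.

Run:
```python
from h import *
im=np.load('pics/t0.npy')
a=cv2.resize(im[174:244,183:249],None,fx=6,fy=6,interpolation=cv2.INTER_CUBIC)
b=cv2.resize(im[184:244,305:365],None,fx=6.6,fy=6.6,interpolation=cv2.INTER_CUBIC)
o=np.zeros((420,800,3),np.uint8);o[:420,:396]=a;o[:396,400:796]=b
cv2.imwrite('pics/c0.png',o[:,:,::-1])
```

```text
(no output)
```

View pics/c0.png

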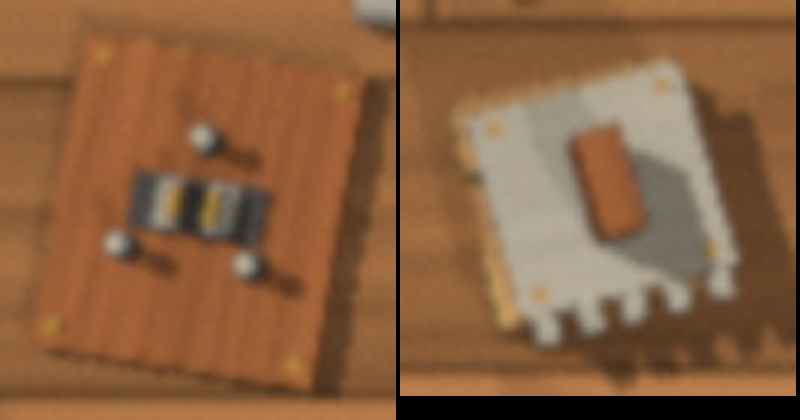

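The left crop shows the mount: the pair of balls at (119,244) and (247,265), the single ball at (205,139), and the catch at (198,205). The right crop shows the smaller grey plate on the rest, with its comb toward the robot and its grip top at about (609,180).

Run:
```python
from h import *
_,c=load('t0')
A=lambda p:(np.array(p)+.5)/6+[183,174]-.5
B=lambda p:(np.array(p)-[400,0]+.5)/6.6+[305,184]-.5
def fit(m,w):
    m=np.array(m)[:,:2]-0;w=w[:,:2];mc,wc=m.mean(0),w.mean(0);M=m-mc;W=w-wc
    t=np.arctan2((M[:,0]*W[:,1]-M[:,1]*W[:,0]).sum(),(M*W).sum());R=np.array([[np.cos(t),-np.sin(t)],[np.sin(t),np.cos(t)]])
    o=wc-R@mc; return np.round(o,4),round(t,4),np.round((w-(m@R.T+o))*1e3,1).tolist()
print('balls',fit([(-.03,.038),(-.03,-.038),(.04,0)],pix2w(c,A([(119,244),(247,265),(205,139)]),[.036]*3)))
print('board',fit([(.095,.085),(.095,-.085),(-.095,-.085),(-.095,.085)],pix2w(c,A([(95,38),(362,78),(313,388),(37,345)]),[.015]*4)))
print('catch',pix2w(c,A([(198,205)]),[.031]))
print('grip',fit([(.028,.012),(.028,-.012),(-.028,-.012),(-.028,.012)],pix2w(c,B([(571,135),(618,122),(648,227),(602,242)]),[.0885]*4)))
print('plate',fit([(.055,.058),(.055,-.058)],pix2w(c,B([(468,113),(680,64)]),[.0465]*2)))
```

```text
Traceback (most recent call last):
  File "h.py", line 15, in pix2w
    o=np.array(c['position']); return o+r*((np.asarray(z)-o[2])/r[:,2])[:,None]
                                                                ~^^^^^
IndexError: too many indices for array: array is 1-dimensional, but 2 were indexed
```

The rotation comes as roll-pitch-yaw, so I'll convert it.

```bash
python3 - <<'E'
s=open('h.py').read()
s=s.replace("np.array(c['rotation'])","RM(c)")
s+='''
from scipy.spatial.transform import Rotation as Ro
def RM(c): return Ro.from_euler('xyz',c['rotation']).as_matrix()
def fit(m,w):
    m=np.array(m)[:,:2];w=w[:,:2];mc,wc=m.mean(0),w.mean(0);M=m-mc;W=w-wc
    t=np.arctan2((M[:,0]*W[:,1]-M[:,1]*W[:,0]).sum(),(M*W).sum());R=np.array([[np.cos(t),-np.sin(t)],[np.sin(t),np.cos(t)]])
    o=wc-R@mc; return np.round(o,4),round(t,4),np.round((w-(m@R.T+o))*1e3,1).tolist()
BALLS=[(-.03,.038),(-.03,-.038),(.04,0)]
GRIP=[(.028,.012),(.028,-.012),(-.028,-.012),(-.028,.012)]
def go(pos,yaw):
    "shift and turn, tool axes, to reach pos with tool straight down, tool y at yaw+90deg"
    o=robot.get_obs();R=Ro.from_euler('xyz',o['ee_rot'])
    best=min((Ro.from_euler('xyz',[np.pi,0,yaw+k*np.pi]) for k in(0,1)),key=lambda T:(R.inv()*T).magnitude())
    print('t',round(o['time'],2),'shift mm',np.round(R.inv().apply(np.array(pos)-o['tool_pos'])*1e3,1),'turn',np.round((R.inv()*best).as_rotvec(),4),'F',np.round(o['wrist_force'],1),'w',round(o['width'],4),'q6',round(o['joint_positions'][5],2),'pos',np.round(o['tool_pos'],4))
'''
open('h.py','w').write(s)
E
cat > m.py <<'E'
from h import *
_,c=load('t0')
A=lambda p:(np.array(p)+.5)/6+[183,174]-.5
B=lambda p:(np.array(p)-[400,0]+.5)/6.6+[305,184]-.5
print('balls',fit(BALLS,pix2w(c,A([(119,244),(247,265),(205,139)]),[.036]*3)))
print('board',fit([(.095,.085),(.095,-.085),(-.095,-.085),(-.095,.085)],pix2w(c,A([(95,38),(362,78),(313,388),(37,345)]),[.015]*4)))
print('catch',pix2w(c,A([(198,205)]),[.031]))
g=fit(GRIP,pix2w(c,B([(571,135),(618,122),(648,227),(602,242)]),[.0885]*4))
print('grip',g)
print('plate',fit([(.055,.058),(.055,-.058)],pix2w(c,B([(468,113),(680,64)]),[.0465]*2)))
go([*g[0],.23],g[1])
w=imaging.get_calibration('wrist');o=robot.get_obs();R=Ro.from_euler('xyz',o['ee_rot'])
print('wristcam in tool',R.inv().apply(w['position']-o['tool_pos']),R.inv().as_matrix()@RM(w),w['intrinsics'])
E
python3 m.py
```

```text
balls (array([0.5444, 0.2404]), np.float64(-0.1637), [[0.3, -0.1], [0.4, 0.0], [-0.7, 0.1]])
board (array([0.5436, 0.2385]), np.float64(-0.1501), [[-2.3, -3.5], [-1.3, 4.4], [1.9, 2.2], [1.7, -3.1]])
catch [[0.54491899 0.23805876 0.031     ]]
grip (array([ 0.5258, -0.1771]), np.float64(0.2647), [[-0.1, 0.3], [0.3, -0.5], [0.6, 0.0], [-0.8, 0.2]])
plate (array([ 0.5269, -0.1779]), np.float64(0.229), [[0.1, -0.6], [-0.1, 0.6]])
t 0.1 shift mm [-5.532e+02 -5.929e+02  5.000e-01] turn [-0.0018 -0.0006 -0.5115] F [-0.6  0.1  0. ] w 0.094 q6 -0.1 pos [0.1342 0.5329 0.2294]
wristcam in tool [ 0.0804592  -0.00119272 -0.1534029 ] [[ 2.55398300e-04  9.61601133e-01  2.74450715e-01]
 [ 9.99999373e-01  5.37350996e-05 -1.11885252e-03]
 [-1.09063748e-03  2.74450829e-01 -9.61600516e-01]] [[340.18497919   0.         280.55610671]
 [  0.         340.18497919 209.52984931]
 [  0.           0.           1.        ]]
```

```bash
python3 -c "
from h import *
go([.61,.235,.20],-.16)"
```

```text
t 0.1 shift mm [-534.1 -172.6   29.7] turn [-0.0019 -0.0002 -0.0868] F [-0.6  0.1  0. ] w 0.094 q6 -0.1 pos [0.1342 0.5329 0.2294]
```

Emit:
{"method": "drive_tool", "body": {"series": [[0.094, [-534, -173, 30], [0, 0, 0]], [0.094, [-534, -173, 30], [0, 0, 0]]]}}

```text
time: 0.35
tool_pos: [0.2405, 0.4663, 0.2231]
ee_rot: [-3.141, -0.0, 2.897]
wrist_force: [0.9, 0.8, 0.5]
width: 0.094
finger_force: 0.0
```

I gave that shift in mm, but it should be in m. The direction was right and the step was speed-limited, so no harm came of it. I'll continue in metres.

```bash
python3 -c "
from h import *
go([.61,.235,.20],-.16)"
```

```text
t 0.35 shift mm [-414.4 -135.1   23.1] turn [-0.0007 -0.0001 -0.0842] F [0.9 0.8 0.5] w 0.094 q6 -0.34 pos [0.2405 0.4663 0.2231]
```

Emit:
{"method": "drive_tool", "body": {"series": [[0.094, [-0.414, -0.135, 0.023], [0, 0, -0.084]], [0.094, [-0.414, -0.135, 0.023], [0, 0, -0.084]], [0.094, [-0.414, -0.135, 0.023], [0, 0, -0.084]], [0.094, [-0.414, -0.135, 0.023], [0, 0, -0.084]], [0.094, [-0.414, -0.135, 0.023], [0, 0, -0.084]]]}}

```text
time: 0.98
tool_pos: [0.5055, 0.2994, 0.2067]
ee_rot: [-3.142, -0.001, 2.979]
wrist_force: [0.3, 0.4, -0.2]
width: 0.0942
finger_force: 0.0
```

```bash
python3 -c "
from h import *
go([.61,.235,.20],-.16)"
```

```text
t 0.97 shift mm [-113.6  -46.6    6.6] turn [-0.0001 -0.0008 -0.0028] F [ 0.3  0.4 -0.2] w 0.0942 q6 -0.97 pos [0.5055 0.2994 0.2067]
```

Emit:
{"method": "drive_tool", "body": {"series": [[0.094, [-0.112, -0.045, 0.006], [0, 0, -0.003]], [0.094, [-0.112, -0.045, 0.006], [0, 0, -0.003]], [0.094, [-0.112, -0.045, 0.006], [0, 0, -0.003]], [0.094, [-0.112, -0.045, 0.006], [0, 0, -0.003]]]}}

```text
time: 1.48
tool_pos: [0.6069, 0.2383, 0.2005]
ee_rot: [-3.141, -0.002, 2.982]
wrist_force: [-0.1, 0.1, 0.7]
width: 0.0943
finger_force: 0.0
```

```bash
python3 -c "
from h import *
snap('wrist','w1');_,c=load('w1')
print(w2pix(c,np.array([[.5444,.2404,.036],[.593,.33,.015],[.4963,.15,.015]])))
go([.61,.235,.20],-.16)
im=np.load('pics/w1.npy');cv2.imwrite('pics/w1b.png',cv2.resize(im,(800,600),interpolation=cv2.INTER_CUBIC)[:,:,::-1])"
```

```text
[[272.89756431 134.0650839 ]
 [369.10709152 167.27961254]
 [172.40202596  98.4484769 ]]
t 1.52 shift mm [-4.  -3.3  1.1] turn [ 0.0003 -0.001   0.001 ] F [-1.2 -0.6  0.5] w 0.0941 q6 -1.12 pos [0.6066 0.2389 0.2011]
```

View pics/w1b.png

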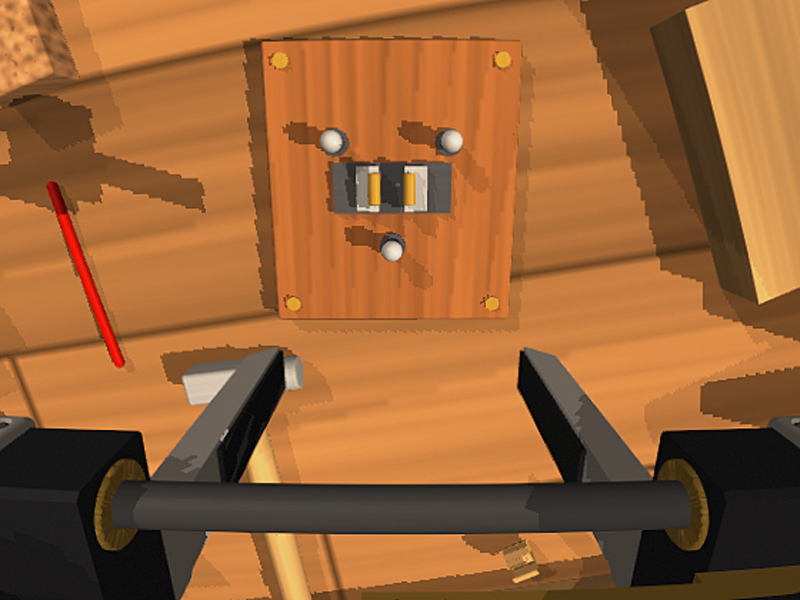

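The wrist view shows the pair of balls at (334,141) and (451,141) on the robot side, the single ball at (392,247), and the catch rollers at (375,188) and (409,188). I'll zoom in to refine these, and work out the move to the plate.

```bash
python3 -c "
from h import *
crop('w1',215,80,120,110,5,'w1c')
go([.59,-.15,.20],.25)"
```

```text
t 1.52 shift mm [ -45.2 -386.6    1. ] turn [ 4.00e-04 -9.00e-04 -4.09e-01] F [-1.2 -0.6  0.5] w 0.0941 q6 -1.12 pos [0.6066 0.2389 0.2011]
```

View pics/w1c.png

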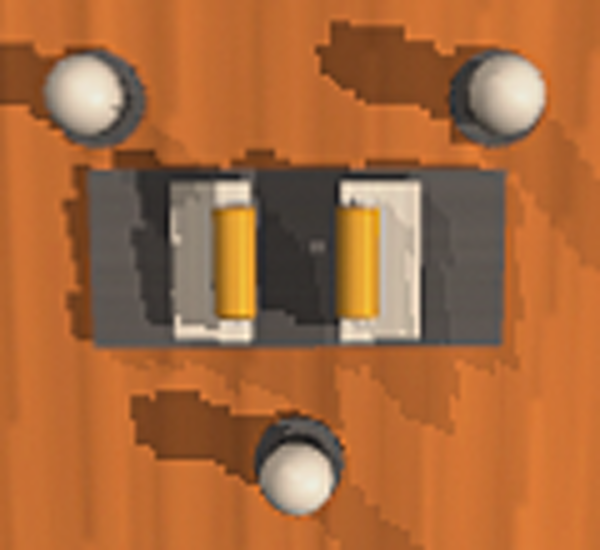

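The crop gives ball centres at (85,93), (506,92) and (297,477), with the roller midpoint at (297,262).

```bash
python3 -c "
from h import *
_,c=load('w1')
A=lambda p:(np.array(p)+.5)/5+[215,80]-.5
print(fit(BALLS,pix2w(c,A([(506,92),(85,93),(297,477)]),[.036]*3)))
print(pix2w(c,A([(297,262)]),[.033]))"
```

```text
(array([0.5427, 0.2416]), np.float64(-0.1595), [[-0.0, -0.2], [0.1, 0.3], [-0.1, -0.0]])
[[0.54286768 0.24162596 0.033     ]]
```

Emit:
{"method": "drive_tool", "body": {"series": [[0.094, [-0.045, -0.387, 0.0], [0, 0, -0.409]], [0.094, [-0.045, -0.387, 0.0], [0, 0, -0.409]], [0.094, [-0.045, -0.387, 0.0], [0, 0, -0.409]], [0.094, [-0.045, -0.387, 0.0], [0, 0, -0.409]], [0.094, [-0.045, -0.387, 0.0], [0, 0, -0.409]]]}}

```text
time: 2.15
tool_pos: [0.5931, -0.0699, 0.2024]
ee_rot: [-3.141, 0.002, -2.889]
wrist_force: [0.5, 1.0, -0.3]
width: 0.0937
finger_force: 0.0
```

```bash
python3 -c "
from h import *
go([.59,-.15,.20],.25)"
```

```text
t 2.15 shift mm [ 23.  -76.8   2.4] turn [-0.0004  0.0017  0.0022] F [ 0.5  1.  -0.3] w 0.0937 q6 -2.04 pos [ 0.5931 -0.0699  0.2024]
```

Emit:
{"method": "drive_tool", "body": {"series": [[0.094, [0.023, -0.077, 0.0], [0, 0, 0.002]], [0.094, [0.023, -0.077, 0.0], [0, 0, 0.002]], [0.094, [0.023, -0.077, 0.0], [0, 0, 0.002]], [0.094, [0.023, -0.077, 0.0], [0, 0, 0.002]]]}}

```text
time: 2.65
tool_pos: [0.5908, -0.1479, 0.2016]
ee_rot: [3.141, 0.001, -2.892]
wrist_force: [-0.1, 0.8, 0.3]
width: 0.0941
finger_force: 0.0
```

```bash
python3 -c "
from h import *
snap('wrist','w2');_,c=load('w2')
p=w2pix(c,np.array([[.526,-.1775,.07]]))[0];print(p)
u,v=int(p[0])-75,max(0,int(p[1])-60);print(u,v)
crop('w2',u,v,150,120,5,'w2c')
go([.526,-.1775,.13],.25)"
```

```text
[265.70599754 126.38206112]
190 66
t 2.7 shift mm [ 70.2 -12.6  71.5] turn [0.0006 0.0005 0.0002] F [0.5 0.1 0.3] w 0.0942 q6 -2.16 pos [ 0.5908 -0.1479  0.2016]
```

View pics/w2c.png

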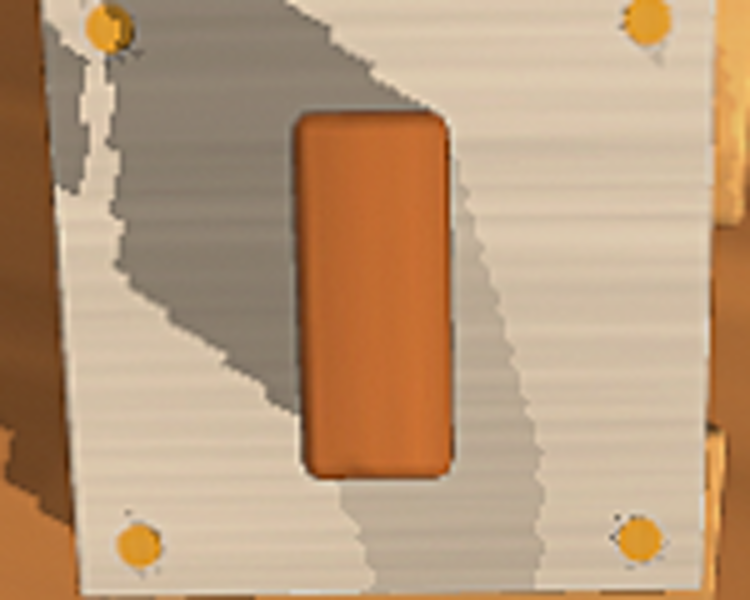

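The grip-top corners in the crop are (296,112), (449,112), (454,478) and (303,478). The far plate corners are (80,594) and (703,591).

```bash
python3 -c "
from h import *
_,c=load('w2')
A=lambda p:(np.array(p)+.5)/5+[190,66]-.5
g=fit([GRIP[i] for i in (2,3,0,1)],pix2w(c,A([(296,112),(449,112),(454,478),(303,478)]),[.0885]*4));print(g)
print(fit([(.055,-.058),(.055,.058)],pix2w(c,A([(80,594),(703,591)]),[.0465]*2)))
go([*g[0],.13],g[1])"
```

```text
(array([ 0.5246, -0.1779]), np.float64(0.2546), [[0.4, 0.7], [0.8, -0.4], [-0.5, -0.3], [-0.7, 0.0]])
(array([ 0.524 , -0.1778]), np.float64(0.2542), [[-0.1, 0.3], [0.1, -0.3]])
t 2.7 shift mm [ 71.6 -12.7  71.5] turn [ 0.0006  0.0005 -0.0044] F [0.5 0.1 0.3] w 0.0942 q6 -2.16 pos [ 0.5908 -0.1479  0.2016]
```

Emit:
{"method": "drive_tool", "body": {"series": [[0.094, [0.0715, -0.0125, 0.0715], [0, 0, -0.004]], [0.094, [0.0715, -0.0125, 0.0715], [0, 0, -0.004]], [0.094, [0.0715, -0.0125, 0.0715], [0, 0, -0.004]], [0.094, [0.0715, -0.0125, 0.0715], [0, 0, -0.004]]]}}

```text
time: 3.2
tool_pos: [0.526, -0.1791, 0.1314]
ee_rot: [-3.14, 0.003, -2.889]
wrist_force: [1.0, 0.4, 0.8]
width: 0.0942
finger_force: 0.0
```

```bash
python3 -c "
from h import *
go([.5245,-.1778,.078],.2544)"
```

```text
t 3.2 shift mm [ 1.3  1.7 53.4] turn [-0.0013  0.0029 -0.0016] F [1.  0.4 0.8] w 0.0942 q6 -2.25 pos [ 0.526  -0.1791  0.1314]
```

Emit:
{"method": "drive_tool", "body": {"series": [[0.094, [0.0005, 0.0005, 0.02], [0, 0, 0]], [0.094, [0.0005, 0.0005, 0.052], [0, 0, 0]], [0.094, [0.0005, 0.0005, 0.052], [0, 0, 0]], [0.094, [0.0005, 0.0005, 0.052], [0, 0, 0]]]}}

```text
time: 3.7
tool_pos: [0.5256, -0.1797, 0.08]
ee_rot: [-3.14, 0.003, -2.889]
wrist_force: [-0.1, 0.7, -0.2]
width: 0.094
finger_force: 0.0
```

```bash
python3 -c "
from h import *
go([.5245,-.1778,.078],.2544)"
```

```text
t 3.7 shift mm [0.6 2.1 2. ] turn [-0.002   0.0029 -0.0022] F [-0.1  0.7 -0.2] w 0.094 q6 -2.25 pos [ 0.5256 -0.1797  0.08  ]
```

Emit:
{"method": "drive_tool", "body": {"series": [[0.094, [0.0005, 0.002, 0.001], [-0.0015, 0.003, -0.002]], [0.02, [0.0005, 0.002, 0.001], [-0.0015, 0.003, -0.002]], [0.02, [0.0005, 0.002, 0.001], [-0.0015, 0.003, -0.002]], [0.02, [0.0005, 0.002, 0.001], [-0.0015, 0.003, -0.002]], [0.02, [0.0005, 0.002, 0.001], [-0.0015, 0.003, -0.002]]]}}

```text
time: 4.32
tool_pos: [0.5227, -0.1778, 0.0768]
ee_rot: [3.14, -0.003, -2.889]
wrist_force: [-0.9, 0.6, 0.2]
width: 0.0574
finger_force: 0.0
```

Emit:
{"method": "drive_tool", "body": {"series": [[0.02, [0, 0, 0], [0, 0, 0]], [0.02, [0, 0, 0], [0, 0, 0]], [0.02, [0, 0, 0], [0, 0, 0]]]}}

```text
time: 4.7
tool_pos: [0.5227, -0.1778, 0.0768]
ee_rot: [3.14, -0.003, -2.888]
wrist_force: [0.8, -0.6, -0.2]
width: 0.0277
finger_force: 0.0
```

```bash
python3 -c "
from h import *
go([.5245,-.1778,.078],.2544);print(robot.get_obs())"
```

```text
t 4.7 shift mm [-1.7 -0.5 -1.2] turn [ 0.0016 -0.003  -0.0012] F [ 0.8 -0.6 -0.2] w 0.0277 q6 -2.25 pos [ 0.5227 -0.1778  0.0768]
{'time': 4.7, 'joint_positions': array([-4.30101748e-01,  1.74952455e-01,  1.58385379e+00, -6.64150427e-04,
        1.38613096e+00, -2.25395862e+00]), 'qvel': array([-7.99325759e-05, -1.21460411e-03, -6.11225503e-04, -2.50365786e-03,
       -1.87093147e-03,  2.90687848e-04]), 'joint_torque': array([-3.73858158e-03, -3.55629659e+01, -2.80846024e+01, -6.11260138e-02,
        6.19240827e-02,  2.95876571e-04]), 'tool_pos': array([ 0.52272469, -0.17775932,  0.0767726 ]), 'ee_rot': array([ 3.13998740e+00, -3.00585725e-03, -2.88840665e+00]), 'wrist_force': array([ 0.81530278, -0.61519113, -0.21460306]), 'wrist_torque': array([ 0.05691402, -0.02595122, -0.05495252]), 'finger_force': 0.0, 'width': 0.027735162475879177}
```

Emit:
{"method": "drive_tool", "body": {"series": [[0.02, [0, 0, 0], [0.0015, -0.003, 0]], [0.02, [0, 0, 0], [0.0015, -0.003, 0]], [0.02, [0, 0, 0], [0.0015, -0.003, 0]], [0.02, [0, 0, 0], [0.0015, -0.003, 0]]]}}

```text
time: 5.2
tool_pos: [0.5228, -0.1779, 0.0768]
ee_rot: [-3.141, 0.0, -2.888]
wrist_force: [0.0, 0.2, 0.3]
width: 0.0237
finger_force: 30.0
```

```bash
python3 -c "
from h import *
go([.5245,-.1778,.078],.2544)"
```

```text
t 5.2 shift mm [-1.7 -0.4 -1.2] turn [-0.0001  0.     -0.0012] F [0.  0.2 0.3] w 0.0237 q6 -2.25 pos [ 0.5228 -0.1779  0.0768]
```

Emit:
{"method": "drive_tool", "body": {"series": [[0.02, [0, 0, -0.01], [0, 0, 0]], [0.02, [0, 0, -0.03], [0, 0, 0]], [0.02, [0, 0, -0.06], [0, 0, 0]], [0.02, [0, 0, -0.085], [0, 0, 0]], [0.02, [0, 0, -0.085], [0, 0, 0]]]}}

```text
time: 5.82
tool_pos: [0.5238, -0.1781, 0.164]
ee_rot: [-3.139, 0.004, -2.888]
wrist_force: [-0.2, -0.6, -3.8]
width: 0.0237
finger_force: 30.0
```

```bash
python3 -c "
from h import *
go([.5412,.2421,.16],-.16)"
```

```text
t 5.83 shift mm [-122.1  402.4    3.4] turn [-0.0017  0.0041  0.4134] F [-0.2 -0.6 -3.8] w 0.0237 q6 -2.25 pos [ 0.5238 -0.1781  0.164 ]
```

Emit:
{"method": "drive_tool", "body": {"series": [[0.02, [-0.008, 0.027, 0.0], [0, 0, 0.03]], [0.02, [-0.022, 0.073, 0.0], [0, 0, 0.08]], [0.02, [-0.037, 0.122, 0.0], [0, 0, 0.13]], [0.02, [-0.052, 0.171, 0.0], [0, 0, 0.18]], [0.02, [-0.067, 0.221, 0.0], [0, 0, 0.23]]]}}

```text
time: 6.45
tool_pos: [0.531, 0.0546, 0.1596]
ee_rot: [3.141, -0.004, -3.12]
wrist_force: [1.2, -0.2, -4.7]
width: 0.0236
finger_force: 30.0
```

```bash
python3 -c "
from h import *
go([.5412,.2421,.16],-.16)"
```

```text
t 6.45 shift mm [-14.2 187.3  -0.4] turn [-0.     -0.0035  0.1813] F [ 1.2 -0.2 -4.7] w 0.0236 q6 -1.6 pos [0.531  0.0546 0.1596]
```

Emit:
{"method": "drive_tool", "body": {"series": [[0.02, [-0.004, 0.05, 0.0], [0, 0, 0.05]], [0.02, [-0.008, 0.1, 0.0], [0, 0, 0.1]], [0.02, [-0.012, 0.145, 0.0], [0, 0, 0.15]], [0.02, [-0.014, 0.175, 0.0], [0, 0, 0.181]], [0.02, [-0.014, 0.187, 0.0], [0, 0, 0.181]]]}}

```text
time: 7.08
tool_pos: [0.5406, 0.2415, 0.1594]
ee_rot: [-3.14, -0.004, 2.986]
wrist_force: [-0.3, -0.2, -4.8]
width: 0.0239
finger_force: 30.0
```

Emit:
{"method": "drive_tool", "body": {"series": [[0.02, [0, 0, 0], [0, 0, 0]], [0.02, [0, 0, 0], [0, 0, 0]], [0.02, [0, 0, 0], [0, 0, 0]]]}}

```text
time: 7.45
tool_pos: [0.542, 0.239, 0.1619]
ee_rot: [-3.141, 0.0, 2.982]
wrist_force: [0.3, 0.5, -4.6]
width: 0.0241
finger_force: 30.0
```

```bash
python3 -c "
from h import *
go([.5412,.2421,.13],-.16)"
```

```text
t 7.45 shift mm [ 1.3  2.9 31.9] turn [-0.0003  0.      0.0006] F [ 0.3  0.5 -4.6] w 0.0241 q6 -1.09 pos [0.542  0.239  0.1619]
```

Emit:
{"method": "drive_tool", "body": {"series": [[0.02, [0.0013, 0.0029, 0.02], [0, 0, 0]], [0.02, [0.0013, 0.0029, 0.045], [0, 0, 0]], [0.02, [0.0013, 0.0029, 0.057], [0, 0, 0]], [0.02, [0.0013, 0.0029, 0.057], [0, 0, 0]], [0.02, [0.0013, 0.0029, 0.057], [0, 0, 0]]]}}

```text
time: 8.07
tool_pos: [0.5419, 0.2433, 0.1061]
ee_rot: [3.141, 0.002, 2.983]
wrist_force: [0.0, -0.4, -3.8]
width: 0.0239
finger_force: 30.0
```

Emit:
{"method": "drive_tool", "body": {"series": [[0.02, [0, 0, 0], [0, 0, 0]], [0.02, [0, 0, 0], [0, 0, 0]]]}}

```text
time: 8.32
tool_pos: [0.5415, 0.2435, 0.1057]
ee_rot: [3.141, 0.001, 2.984]
wrist_force: [-0.4, 0.0, -4.1]
width: 0.0242
finger_force: 30.0
```

```bash
python3 -c "
from h import *
go([.5412,.2421,.0843],-.16)
snap('wrist','w3');_,c=load('w3')
print(w2pix(c,np.array([[.5427,.2416,.109]])))
im=np.load('pics/w3.npy');cv2.imwrite('pics/w3b.png',cv2.resize(im,(800,600),interpolation=cv2.INTER_CUBIC)[:,:,::-1])"
```

```text
t 8.32 shift mm [ 0.1 -1.4 21.4] turn [0.0008 0.0014 0.0022] F [-0.4  0.  -4.1] w 0.0242 q6 -1.09 pos [0.5415 0.2435 0.1057]
[[279.13557658 286.00108415]]
```

View pics/w3b.png

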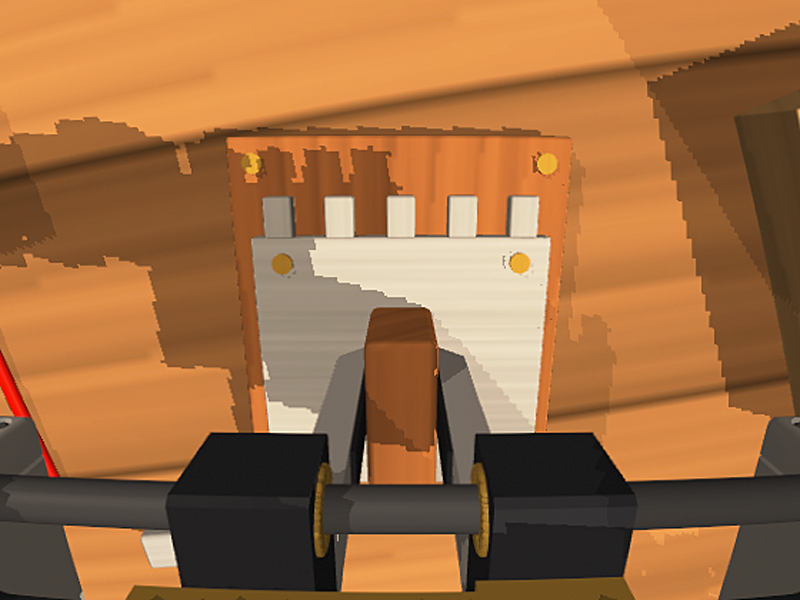

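The wrist view shows the plate held over the board with its comb toward the robot. The plate's front edge runs (252,236) to (550,236), and the board's corners are at (228,137) and (571,137). I'll compare their centres.

```bash
python3 -c "
from h import *
_,c=load('w3')
A=lambda p:(np.array(p)+.5)*.7-.5
print(fit([(-.055,-.058),(-.055,.058)],pix2w(c,A([(252,236),(550,236)]),[.0754]*2)))
print(fit([(-.095,-.085),(-.095,.085)],pix2w(c,A([(228,137),(571,137)]),[.015]*2)))
go([.5412,.2421,.0843],-.16)"
```

```text
(array([0.543 , 0.2423]), np.float64(-0.1578), [[0.2, 1.1], [-0.2, -1.1]])
(array([0.5436, 0.2417]), np.float64(-0.1575), [[0.3, 1.9], [-0.3, -1.9]])
t 8.38 shift mm [-0.  -1.4 21.2] turn [0.0006 0.001  0.0022] F [ 0.1 -0.2 -4.9] w 0.0243 q6 -1.09 pos [0.5414 0.2434 0.1055]
```

Emit:
{"method": "drive_tool", "body": {"series": [[0.02, [0, -0.001, 0.004], [0, 0.001, 0.001]], [0.02, [0, -0.001, 0.008], [0, 0.001, 0.001]], [0.02, [0, -0.001, 0.011], [0, 0.001, 0.001]], [0.02, [0, -0.001, 0.011], [0, 0.001, 0.001]], [0.02, [0, -0.001, 0.011], [0, 0.001, 0.001]]]}}

```text
time: 9.0
tool_pos: [0.5409, 0.2423, 0.0938]
ee_rot: [-3.142, -0.001, 2.983]
wrist_force: [0.0, 0.8, -4.2]
width: 0.0241
finger_force: 30.0
```

```bash
python3 -c "
from h import *
go([.5412,.2421,.0843],-.16)"
```

```text
t 9.0 shift mm [-0.3 -0.1  9.5] turn [-0.0001 -0.001   0.0013] F [ 0.   0.8 -4.2] w 0.0241 q6 -1.09 pos [0.5409 0.2423 0.0938]
```

Alignment is within 0.3 mm. Next I press through the catch.

Emit:
{"method": "drive_tool", "body": {"series": [[0.02, [0, 0, 0.0015], [0, 0, 0]], [0.02, [0, 0, 0.003], [0, 0, 0]], [0.02, [0, 0, 0.0045], [0, 0, 0]], [0.02, [0, 0, 0.0045], [0, 0, 0]]]}}

```text
time: 9.5
tool_pos: [0.5417, 0.2425, 0.0913]
ee_rot: [3.14, 0.002, 2.983]
wrist_force: [-2.1, -0.4, 5.2]
width: 0.024
finger_force: 30.0
```

Emit:
{"method": "drive_tool", "body": {"series": [[0.02, [0, 0, 0.001], [0, 0, 0]], [0.02, [0, 0, 0.002], [0, 0, 0]], [0.02, [0, 0, 0.003], [0, 0, 0]], [0.02, [0, 0, 0.003], [0, 0, 0]]]}}

```text
time: 10.0
tool_pos: [0.5416, 0.2421, 0.0852]
ee_rot: [3.141, 0.0, 2.983]
wrist_force: [3.6, -0.6, -5.8]
width: 0.024
finger_force: 30.0
```

```bash
python3 -c "
from h import *
go([.5412,.2421,.0843],-.16)"
```

```text
t 10.0 shift mm [ 0.3 -0.1  0.9] turn [0.0001 0.0003 0.001 ] F [ 3.6 -0.6 -5.8] w 0.024 q6 -1.09 pos [0.5416 0.2421 0.0852]
```

Emit:
{"method": "drive_tool", "body": {"series": [[0.02, [0.0, 0, 0.0005], [0, 0, 0]], [0.02, [0.0, 0, 0.001], [0, 0, 0]], [0.02, [0.0, 0, 0.001], [0, 0, 0]]]}}

```text
time: 10.38
tool_pos: [0.5408, 0.2424, 0.0842]
ee_rot: [3.141, -0.002, 2.983]
wrist_force: [5.4, 1.7, -9.5]
width: 0.0239
finger_force: 30.0
```

```bash
python3 -c "
from h import *
go([.5412,.2421,.0843],-.16)"
```

```text
t 10.38 shift mm [-0.5 -0.3 -0.1] turn [ 0.0002 -0.0018  0.001 ] F [ 5.4  1.7 -9.5] w 0.0239 q6 -1.09 pos [0.5408 0.2424 0.0842]
```

Emit:
{"method": "drive_tool", "body": {"series": [[0.02, [-0.0007, 0, 0.0005], [0, 0, 0]], [0.02, [-0.0007, 0, 0.001], [0, 0, 0]], [0.02, [-0.0007, 0, 0.001], [0, 0, 0]]]}}

```text
time: 10.75
tool_pos: [0.5409, 0.2424, 0.0842]
ee_rot: [3.142, -0.003, 2.983]
wrist_force: [1.0, 1.8, -6.0]
width: 0.0237
finger_force: 30.0
```

```bash
python3 -c "
from h import *
go([.5412,.2421,.0843],-.16)"
```

```text
t 10.75 shift mm [-0.4 -0.2 -0.1] turn [ 0.     -0.0026  0.0013] F [ 1.   1.8 -6. ] w 0.0237 q6 -1.09 pos [0.5409 0.2424 0.0842]
```

It's seated: the height no longer changes with command. Time to release.

Emit:
{"method": "drive_tool", "body": {"series": [[0.06, [0, 0, 0], [0, 0, 0]], [0.06, [0, 0, 0], [0, 0, 0]], [0.06, [0, 0, 0], [0, 0, 0]], [0.06, [0, 0, 0], [0, 0, 0]], [0.06, [0, 0, 0], [0, 0, 0]]]}}

```text
time: 11.38
tool_pos: [0.5416, 0.2422, 0.0845]
ee_rot: [3.141, -0.001, 2.983]
wrist_force: [0.0, -0.9, 1.4]
width: 0.0597
finger_force: 0.0
```

Emit:
{"method": "drive_tool", "body": {"series": [[0.06, [0, 0, -0.015], [0, 0, 0]], [0.06, [0, 0, -0.035], [0, 0, 0]], [0.06, [0, 0, -0.06], [0, 0, 0]], [0.0, [0, 0, -0.06], [0, 0, 0]], [0.0, [0, 0, -0.06], [0, 0, 0]]]}}

```text
time: 12.0
tool_pos: [0.5414, 0.2421, 0.144]
ee_rot: [-3.141, -0.001, 2.983]
wrist_force: [-0.3, 0.6, -0.3]
width: 0.0433
finger_force: 0.0
```

Emit:
{"method": "drive_tool", "body": {"series": [[0.0, [0, 0, 0], [0, 0, 0]], [0.0, [0, 0, 0], [0, 0, 0]], [0.0, [0, 0, 0], [0, 0, 0]], [0.0, [0, 0, 0], [0, 0, 0]], [0.0, [0, 0, 0], [0, 0, 0]]]}}

```text
time: 12.62
tool_pos: [0.5417, 0.2422, 0.1443]
ee_rot: [3.142, -0.001, 2.983]
wrist_force: [-0.0, 0.3, -0.6]
width: 0.0007
finger_force: 0.0
```

```bash
python3 -c "
from h import *
go([.5427,.2419,.121],-.16)
snap('wrist','w4');_,c=load('w4')
im=np.load('pics/w4.npy');cv2.imwrite('pics/w4b.png',cv2.resize(im,(800,600),interpolation=cv2.INTER_CUBIC)[:,:,::-1])"
```

```text
t 12.62 shift mm [-1.1 -0.1 23.3] turn [ 0.0001 -0.001   0.0012] F [-0.   0.3 -0.6] w 0.0007 q6 -1.09 pos [0.5417 0.2422 0.1443]
```

View pics/w4b.png

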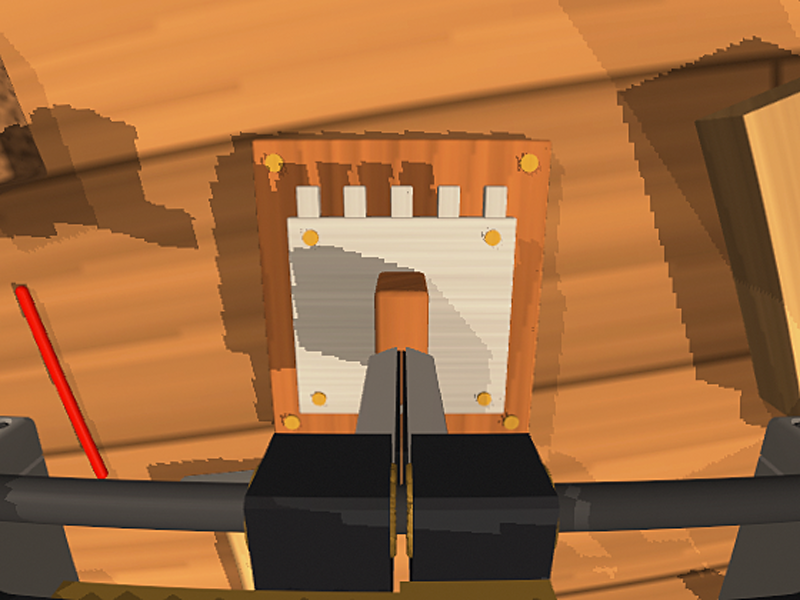

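The view shows the plate centred on the board with its comb on the pair side, and the closed fingers above the grip at about (402,350). I'll lower them to just short of the grip, then probe.

Emit:
{"method": "drive_tool", "body": {"series": [[0.0, [-0.0005, 0, 0.01], [0, 0, 0]], [0.0, [-0.0005, 0, 0.021], [0, 0, 0]], [0.0, [-0.0005, 0, 0.021], [0, 0, 0]], [0.0, [-0.0005, 0, 0.021], [0, 0, 0]]]}}

```text
time: 13.18
tool_pos: [0.5419, 0.2421, 0.123]
ee_rot: [-3.141, -0.002, 2.983]
wrist_force: [-0.4, -0.4, 0.2]
width: 0.0003
finger_force: 0.0
```

Emit:
{"method": "drive_tool", "body": {"series": [[0.0, [0, 0, 0.001], [0, 0, 0]], [0.0, [0, 0, 0.002], [0, 0, 0]], [0.0, [0, 0, 0.002], [0, 0, 0]]]}}

```text
time: 13.55
tool_pos: [0.5421, 0.2421, 0.1213]
ee_rot: [3.142, -0.001, 2.983]
wrist_force: [0.3, 1.2, -0.1]
width: 0.0005
finger_force: 0.0
```

Emit:
{"method": "drive_tool", "body": {"series": [[0.0, [0, 0, 0.001], [0, 0, 0]], [0.0, [0, 0, 0.001], [0, 0, 0]]]}}

```text
time: 13.8
tool_pos: [0.5422, 0.2422, 0.1208]
ee_rot: [3.141, -0.001, 2.983]
wrist_force: [-0.9, 0.4, 1.7]
width: 0.0007
finger_force: 1.0
```

Contact is at TCP z = 0.121, which puts the grip top at 96 mm, as expected when seated.

Emit:
{"method": "drive_tool", "body": {"series": [[0.0, [0, 0, 0.0005], [0, 0, 0]], [0.0, [0, 0, 0.001], [0, 0, 0]], [0.0, [0, 0, 0.001], [0, 0, 0]]]}}

```text
time: 14.18
tool_pos: [0.5423, 0.2422, 0.1207]
ee_rot: [3.141, 0.0, 2.983]
wrist_force: [-1.9, -0.4, 5.8]
width: 0.0002
finger_force: 3.1
```

Emit:
{"method": "drive_tool", "body": {"series": [[0.0, [0, 0, 0.001], [0, 0, 0]], [0.0, [0, 0, 0.002], [0, 0, 0]], [0.0, [0, 0, 0.002], [0, 0, 0]]]}}

```text
time: 14.55
tool_pos: [0.5424, 0.2423, 0.1206]
ee_rot: [3.141, 0.001, 2.983]
wrist_force: [-4.9, -2.5, 11.1]
width: -0.0
finger_force: 6.1
```

Emit:
{"method": "drive_tool", "body": {"series": [[0.0, [0.0007, -0.0004, 0.0004], [0, 0, 0]], [0.0, [0.0007, -0.0004, 0.0009], [0, 0, 0]], [0.0, [0.0007, -0.0004, 0.0009], [0, 0, 0]]]}}

```text
time: 14.92
tool_pos: [0.5423, 0.2422, 0.1207]
ee_rot: [3.139, 0.003, 2.983]
wrist_force: [-4.0, -0.3, 13.6]
width: 0.0005
finger_force: 6.9
```

Emit:
{"method": "drive_tool", "body": {"series": [[0.0, [0.0008, 0, 0.0004], [0, 0, 0]], [0.0, [0.0008, 0, 0.0004], [0, 0, 0]], [0.0, [0.0008, 0, 0.0004], [0, 0, 0]], [0.0, [0.0008, 0, 0.0004], [0, 0, 0]], [0.0, [0.0008, 0, 0.0004], [0, 0, 0]]]}}

```text
time: 15.55
tool_pos: [0.5422, 0.2422, 0.1206]
ee_rot: [3.139, 0.005, 2.983]
wrist_force: [-3.2, -1.0, 15.5]
width: 0.0006
finger_force: 7.1
```

Emit:
{"method": "drive_tool", "body": {"series": [[0.0, [0, 0, 0], [0, 0, 0]], [0.0, [0, 0, 0], [0, 0, 0]], [0.0, [0, 0, 0], [0, 0, 0]], [0.0, [0, 0, 0], [0, 0, 0]], [0.0, [0, 0, 0], [0, 0, 0]]]}}

```text
time: 16.18
tool_pos: [0.5422, 0.2422, 0.1206]
ee_rot: [3.139, 0.005, 2.983]
wrist_force: [-2.4, -1.8, 13.9]
width: 0.0006
finger_force: 7.1
```

Another second at about 15 N, then back away straight up.

Emit:
{"method": "drive_tool", "body": {"series": [[0.0, [0, 0, 0.0002], [0, 0, 0]], [0.0, [0, 0, 0.0002], [0, 0, 0]], [0.0, [0, 0, 0.0002], [0, 0, 0]], [0.0, [0, 0, 0.0002], [0, 0, 0]], [0.0, [0, 0, 0.0002], [0, 0, 0]]]}}

```text
time: 16.8
tool_pos: [0.5422, 0.2422, 0.1206]
ee_rot: [3.139, 0.005, 2.983]
wrist_force: [-3.8, -2.6, 13.8]
width: 0.0006
finger_force: 7.4
```

Emit:
{"method": "drive_tool", "body": {"series": [[0.0, [0, 0, 0], [0, 0, 0]], [0.0, [0, 0, 0], [0, 0, 0]], [0.0, [0.0, 0, -0.002], [0, 0, 0]], [0.0, [0.0, 0, -0.005], [0, 0, 0]], [0.0, [0.0, 0, -0.02], [0, 0, 0]]]}}

```text
time: 17.42
tool_pos: [0.5394, 0.2416, 0.1343]
ee_rot: [-3.14, -0.005, 2.983]
wrist_force: [-0.8, 0.1, -0.2]
width: 0.0007
finger_force: 0.0
```

Emit:
{"method": "drive_tool", "body": {"series": [[0.0, [0, 0, -0.03], [0, 0, 0]], [0.0, [0, 0, -0.06], [0, 0, 0]], [0.0, [-0.04, 0, -0.07], [0, 0, 0]], [0.0, [-0.06, 0, -0.07], [0, 0, 0]], [0.0, [-0.06, 0, -0.07], [0, 0, 0]]]}}

```text
time: 18.05
tool_pos: [0.6006, 0.232, 0.2053]
ee_rot: [-3.141, -0.002, 2.982]
wrist_force: [-0.8, -0.3, 0.2]
width: 0.0003
finger_force: 0.0
```

```bash
python3 -c "
from h import *
go([.61,.2419,.2],-.16)
snap('wrist','w5')
im=np.load('pics/w5.npy');cv2.imwrite('pics/w5b.png',cv2.resize(im,(800,600),interpolation=cv2.INTER_CUBIC)[:,:,::-1])"
```

```text
t 18.05 shift mm [-7.7 11.2  5.3] turn [-0.0003 -0.0019  0.0001] F [-0.8 -0.3  0.2] w 0.0003 q6 -1.13 pos [0.6006 0.232  0.2053]
```

View pics/w5b.png

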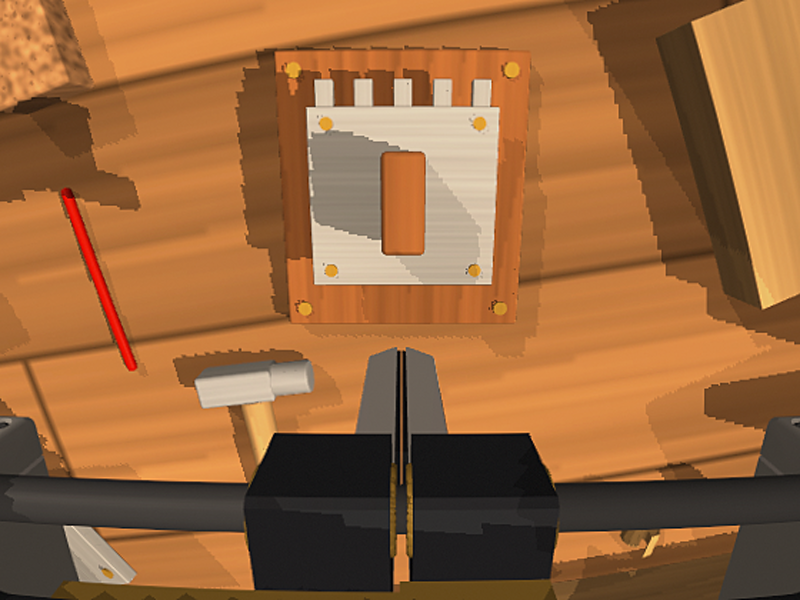

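The plate sits square and free on the mount, with corners at (307,107), (500,107), (493,285) and (314,285). One numeric check, then hand in if it's good.

```bash
python3 -c "
from h import *
_,c=load('w5')
A=lambda p:(np.array(p)+.5)*.7-.5
g=fit([(-.055,-.058),(-.055,.058),(.055,.058),(.055,-.058)],pix2w(c,A([(307,107),(500,107),(493,285),(314,285)]),[.054]*4));print(g)
if np.hypot(*(g[0]-[.5427,.2416]))<.003 and abs(g[1]+.1595)<.012: print(robot.close_job())"
```

```text
(array([0.5433, 0.242 ]), np.float64(-0.159), [[0.6, 0.6], [0.4, -0.8], [-0.4, 0.1], [-0.5, 0.1]])
the job is handed in; nothing more can be done
None
```

The smaller grey plate is seated on the three-ball mount, comb on the pair side, within about 1 mm and 0.001 rad of the measured mount pose; it was released, bedded at about 14–15 N for over a second, and the job was handed in after 18 s.

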